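Start up the strip bender

ROBOT

A 6-joint arm with a two-finger parallel gripper is mounted at the origin on the work surface. World frame = base frame: x ahead of the robot, y to its left, z up, the work surface at z = 0. Lengths are in m, angles in rad, forces in N, time in s.
With the tool pointing down it reaches from about 0.3 to 0.875 m from the base axis. Payload 6.4 kg.
Tool frame: the origin (TCP) lies midway between the tips of the shut fingers; the grasp point (between the pads) lies ctrl.grip_depth behind it (ctrl.grip_depth is the distance from the TCP to the grasp point, in m); x points along the fingers, y is the direction in which the jaws open and shut, and the axes are right-handed (so a half turn about x gives the same grasp; the last joint's range is limited). The gripper opens to 85 mm and grips with 20 to 120 N. Pads are 22 mm wide; open, the fingers measure 114 mm over their backs; the gripper's body (76 mm by 85 mm) begins 54 mm behind the grasp point. The pads swing forward as they close: fully open they stand 13 mm farther back than shut.
Start: joints at [0.995, 0.181, 1.607, -0, 1.354, -0.206], TCP at [0.208, 0.536, 0.231] pointing down, gripper open.
Joint ranges: [-2.99, 2.99], [-0.89, 2.07], [0.3, 2.58], [-1.14, 4.28], [0, 2.63], [-3.12, 3.12]. Speed limits (rad/s): [2.57, 2.57, 3.01, 3.14, 3.14, 3.14].

INTERFACE

Orientations are given as a unit quaternion [w, x, y, z].
In Python, from bench import ctrl gives the robot as it stands.
- The arm moves only by the tool carry_out, never from a script. Its argument "motion" is one flat list of numbers, 7 for each row, row after row: the turn, a rotation vector about the tool's x, y, z in degrees, then the shift along the tool's x, y, z in m, then the gripper's target within -1 to 1 (shut at 1, half-way at 0, fully open at -1). A call has 1 to 10 rows; each row shifts and turns the pose as measured when the row begins, along the tool's axes as they then stand; what a row does not reach is not made up. A row lasts 1/10 s, in which the tool goes at most 50 mm and 8.59 degrees, less where a joint would pass 70% of its speed; a pose out of reach is approached as far as the arm can. A call with a gripper value outside its range is refused whole. The fingers move at their own pace and stop on an object; the grip force is fixed at half the most. Time passes only in rows, so rows that do not move let the fingers close. It gives the time, the measured TCP pose, the force and the opening at its end, in the units of the state.
- ctrl.get_obs(): the state, without advancing time (a new reading comes with each control period).
- ctrl.camera(name): name is "side" or "top"; returns the picture (400x640x3 uint8, blue, green, red); there is no depth.
- ctrl.camera_params(name): a dict with "mtx" (3x3 intrinsics, pixels), "k1" (the pictures are not rectified: a ray, as slopes to the right and down, at radius r is drawn at 1 + k1 r^2 times it, then the intrinsics apply), "pose" (4x4, takes a point from camera to world coordinates). Camera axes: x right, y down, z forward; pixel columns grow to the right and rows downward; lengths in m; the calibration is good to about 2 mm. A picture is of the moment at which its call begins. camera_params takes no time and is no camera call.
- ctrl.hand_in(): hands the job in, once; it reports no verdict.
Trained networks look in the newest picture that a camera, given by its name, has taken for a name from the list of things; names that differ only in an ending like _2 or _b are one class to them, and where a whole thing is asked for, a point or a joint stands for the part that bears it (a point fixed in the world has none). Each returns a list of dicts, best first, with "conf" (0 to 1); they miss things now and then, are a little off and sometimes report something else, mostly with a low value. They report only what shows in the picture. A call takes as long as a camera call.
- ctrl.boxes_of(camera, thing): "point" ([x, y, z] in m, in the coordinates of the camera as it stood for that picture, good to about 4 mm: the middle of the surface that is visible of it).
- ctrl.trace(camera, thing): "pixels" (400x640 bool, what is visible of it).
- ctrl.landmark_of(camera, thing): "point" ([x, y, z] in m, in the coordinates of the camera as it stood for that picture, good to about 4 mm: a listed point, or the origin of a listed thing).
The state is a dict: "time_s": time; "q": joint angles; "dq": joint speeds; "joint_efforts": joint torques, N m; "eef_pos": TCP position; "eef_rot": TCP orientation; "wrist_force": force on the tool from outside, world axes, zero at the start; "torque": the same for the moment, N m; "opening": opening from 0.0 (shut) to 1.0 (fully open).
Only numpy, scipy, OpenCV 4.12 (cv2) and the standard library are available. Lean on these libraries where they do the work, as an engineer would, in place of code of your own. Each camera call takes 0.05 s, during which the arm holds its last target. There are 200 camera calls.

TASK

Start up the strip bender by pushing its controls in this order: at the power box press down the raised end of the mains rocker (the end away from the robot) until it has tipped fully over; on the panel push the small, flat-topped round enable button fully home, where it stays; then press the square start key all the way down and let it spring back up. Do not press the bar-shaped jog key or the large mushroom-headed stop button, and leave the loose things lying where they are; nothing is picked up.

Things in the scene. Friction and masses are not known exactly. Their poses are not given: they have to be found in the camera images.
- powerbox: Grey metal bench power box, 100 (its x) x 160 (its y) x 55 mm high, fixed to the table on the robot's left. Origin: centre of its underside; x away from the robot, y to the left at yaw 0. On its top: the mains rocker (at x 0, y -35 mm) and, at y +40 mm, a white plug 38 mm across standing 30 mm above the top in an outlet.
- rocker (a joint): Angle of the mains rocker, rad: 0 off, 0.36 fully on (its stop). A grey paddle of two flat halves, each 34 x 34 mm, meeting in a shallow V over the pivot; it tips about the box's y axis and stays where it is left (about 3 N moves it). Off: its far half (box +x) stands up, its end 12 mm higher than the level near half. On: the far half is level, the near one stands up.
- rocker_pad (a point): The place to press to switch on: on the upper face of the rocker's far half, mid-width, 24 mm out from the pivot; it moves with the rocker. Off it is about 75 mm above the table, fully on 67 mm (the level half then has 8 mm of free space under its face to the plate below).
- panel: Control panel of the strip bender: grey enclosure 130 (x) x 330 (y) x 50 mm high, fixed, ahead right. Origin: centre of its underside; x away from the robot, y left at yaw 0. On it a row of four bare metal switch blocks, 70 x 70 mm, tops 70 mm above the table, at x +25, y -120, -40, 40, 120 mm, in any order; each has one black push control. The near 55 mm is a ledge with loose things.
- enable (a joint): Travel of the enable button, m: 0 out, 0.010 fully home (its stop). The small plain round button, a flat-topped cylinder 26 mm across. About 4 N moves it; it has no return spring and stays down where it is left.
- enable_top (a point): Centre of the enable button's flat top: 84 mm above the table when out, 74 mm when home (still 4 mm above its block). Moves with it.
- start (a joint): Travel of the start key, m: 0 up, 0.005 fully pressed (its stop). The square key, 30 x 30 mm. A spring (3 N rising to 7 N) brings it back up.
- start_top (a point): Centre of the start key's flat top: 79 mm above the table when up, 74 mm when pressed. Moves with it.
- jog (a joint): Travel of the jog key, m: 0 up, 0.005 pressed; sprung. The narrow bar key, 12 (panel x) x 46 mm (panel y). Not to be used.
- jog_top (a point): Centre of the jog key's flat top, 79 mm above the table.
- stop (a joint): Travel of the stop button, m: 0 up, 0.005 pressed; sprung. The mushroom-headed button, domed head 50 mm across on a 20 mm stem. Not to be used.
- stop_top (a point): Centre of the mushroom's top, 94 mm above the table.
- screwdriver: Loose screwdriver 150 mm long lying across the panel's ledge, along panel y; bystander.
- triangle: Loose triangle folded from aluminium strip, sides 42 mm, 18 mm high, on the panel's ledge; bystander. Origin: centre of its underside.
- jar: Loose glass jar, 40 mm across, 65 mm high, between the panel and the power box; bystander. Origin: centre of its underside.
- mug: Loose white mug, 80 mm across, 90 mm high, behind the power box; bystander. Origin: centre of its underside.
- coil: Loose ring of aluminium strip, 110 mm across, 30 mm high, at the back; bystander. Origin: centre of its underside.
- wrench: Loose wrench 180 mm long, lying to the left of the robot's base; bystander.
- zigzag: Loose zigzag-folded aluminium strip, about 210 mm long, 25 mm high, behind the panel; bystander. Origin: centre of its underside.

How it is judged:
By the outcome, as a careful person would: the job done as asked, in the order asked, and still so for the second after the job is handed in, with the robot touching nothing.
It also fails if it takes over 48 s, if anything falls off the work surface, if the arm or the gripper's body presses on something with over 40 N, if the wrist force passes 120 N, or if a joint passes its speed limit or range.

## Working session

There is one attempt and no reset: what is moved stays moved. The work goes in short steps, Python scripts to look and compute and a tool call to move; the robot and the scene stay as the last step left them, time stands still between calls to the robot, and variables do not carry over. Pictures are saved under pics/ and viewed, about 8 in all and at most 12, crops included, and the job is handed in when it is done.

Besides the shell and the picture viewer there is one more tool, called after "Emit:" as name(argument=value, ...) on one line, values as JSON. carry_out: Moves the arm, as the interface text tells. Its arguments: {"type":"object","properties":{"motion":{"type":"array"}},"required":["motion"]}

```bash
mkdir -p pics; ls; cat > h.py <<'E'
from bench import ctrl
import numpy as np, cv2
from scipy.spatial.transform import Rotation as R
def w(cam,p):
    T=np.array(ctrl.camera_params(cam)["pose"]); return T[:3,:3]@np.array(p)+T[:3,3]
def proj(cam,P):
    c=ctrl.camera_params(cam);T=np.linalg.inv(np.array(c["pose"]));p=T[:3,:3]@np.array(P)+T[:3,3]
    s=p[:2]/p[2]; s=s*(1+c["k1"]*(s@s)); K=np.array(c["mtx"]); return K[:2,:2]@s+K[:2,2]
def plane(cam,uv,z):
    c=ctrl.camera_params(cam);T=np.array(c["pose"]);K=np.array(c["mtx"])
    d=np.linalg.solve(K[:2,:2],np.array(uv,float)-K[:2,2]); s=d.copy()
    for _ in range(20): s=d/(1+c["k1"]*(s@s))
    r=T[:3,:3]@np.array([s[0],s[1],1]); return T[:3,3]+r*(z-T[2,3])/r[2]
def obs():
    o=ctrl.get_obs(); return o
E
python3 - <<'E'
from h import *
for c in("top","side"):
    cv2.imwrite(f"pics/{c}0.png",ctrl.camera(c))
    T=np.array(ctrl.camera_params(c)["pose"]);print(c,T[:3,3].round(3),T[:3,2].round(2))
    for t in("rocker_pad","enable_top","start_top","jog_top","stop_top","powerbox","panel","jar","mug","triangle"):
        r=ctrl.landmark_of(c,t)
        print(c,t,[(round(d["conf"],2),w(c,d["point"]).round(3).tolist(),proj(c,w(c,d["point"])).round().tolist()) for d in r[:2]])
o=ctrl.get_obs();print(o["time_s"],o["eef_pos"],o["eef_rot"],R.from_quat(np.roll(o["eef_rot"],-1)).as_matrix().round(3),o["opening"])
E
```

```text
pics
top [0.456 0.004 1.034] [ 0.1  -0.   -0.99]
top rocker_pad [(0.56, [0.549, 0.218, 0.074], [240.0, 203.0])]
top enable_top [(0.63, [0.541, -0.085, 0.082], [357.0, 209.0])]
top start_top [(0.72, [0.549, 0.218, 0.074], [240.0, 203.0]), (0.43, [0.532, -0.006, 0.081], [327.0, 212.0])]
top jog_top [(0.66, [0.535, -0.167, 0.082], [389.0, 212.0])]
top stop_top [(0.84, [0.54, -0.247, 0.1], [422.0, 210.0])]
top powerbox [(0.71, [0.528, 0.249, -0.005], [234.0, 213.0]), (0.38, [0.308, 0.284, 0.001], [217.0, 294.0])]
top panel []
top jar [(0.61, [0.54, -0.083, 0.082], [357.0, 209.0]), (0.59, [0.581, 0.097, 0.001], [290.0, 195.0])]
top mug [(0.56, [0.746, 0.283, -0.002], [226.0, 136.0]), (0.25, [0.542, -0.087, 0.085], [358.0, 208.0])]
top triangle [(0.6, [0.468, -0.054, 0.05], [344.0, 237.0])]
side [0.461 0.743 0.586] [ 0.08 -0.82 -0.56]
side rocker_pad [(0.57, [0.55, 0.215, 0.077], [300.0, 262.0])]
side enable_top [(0.44, [0.536, -0.08, 0.082], [321.0, 176.0])]
side start_top [(0.57, [0.534, -0.006, 0.078], [319.0, 194.0]), (0.29, [0.744, 0.282, -0.001], [192.0, 314.0])]
side jog_top [(0.6, [0.542, -0.166, 0.081], [321.0, 159.0])]
side stop_top [(0.54, [0.545, -0.242, 0.093], [322.0, 141.0])]
side powerbox [(0.83, [0.523, 0.251, -0.001], [314.0, 307.0])]
side panel [(0.85, [0.514, -0.125, 0.0], [331.0, 194.0]), (0.34, [0.579, 0.097, -0.001], [295.0, 250.0])]
side jar [(0.72, [0.578, 0.095, -0.003], [296.0, 250.0])]
side mug [(0.55, [0.744, 0.281, -0.001], [193.0, 313.0])]
side triangle [(0.61, [0.469, -0.052, 0.053], [348.0, 193.0])]
1.1 [0.20780859 0.53614585 0.23130576] [ 0.69505326  0.13000358  0.69505697 -0.12998402] [[-0.     0.361  0.932]
 [ 0.     0.932 -0.361]
 [-1.     0.    -0.   ]] 1.0039420221539515
```

```bash
python3 - <<'E'
from h import *
im=cv2.imread("pics/top0.png")[110:310,170:450]
cv2.imwrite("pics/topc.png",cv2.resize(im,None,fx=2.8,fy=2.8,interpolation=cv2.INTER_CUBIC))
E
```

```text
(no output)
```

View pics/topc.png

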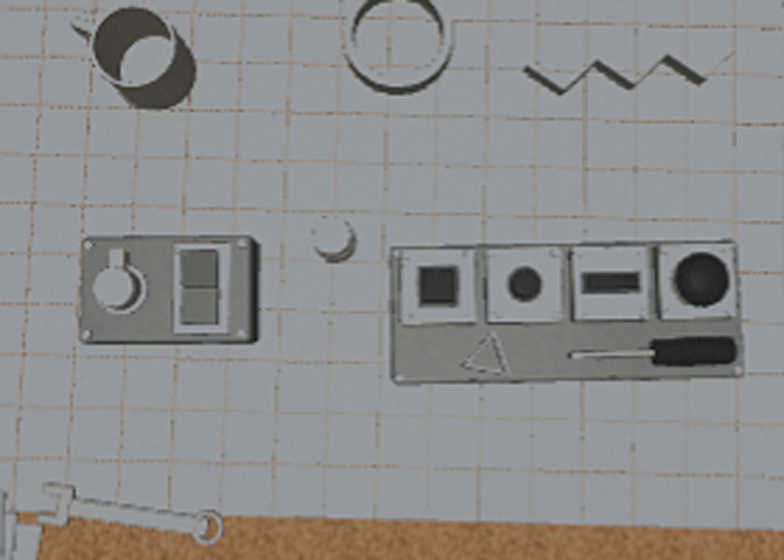

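View pics/side0.png

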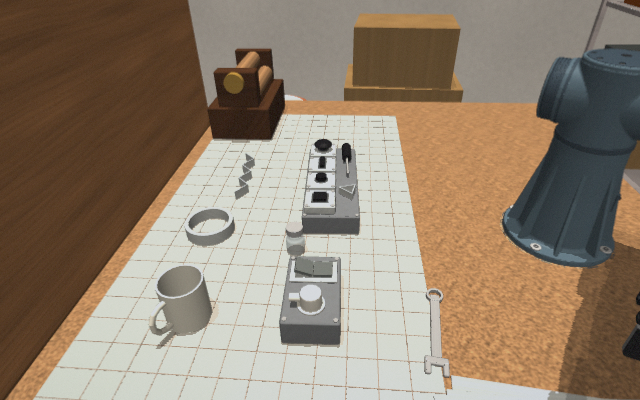

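The top crop shows the power box on the left, with the rocker's far half at full-image pixel (241,206). The switch blocks run left to right: square start (326,212), round enable (357,211), bar jog, mushroom stop. The side view agrees: the plug stands nearer the camera and the jar is between the box and the panel. One `start_top` report landed on the rocker, so I reject it.

```bash
python3 - <<'E'
from h import *
print("grip_depth",ctrl.grip_depth)
for n,uv,z in(("start",(326.4,212.1),.079),("enable",(357.5,211.4),.084),("jog",(388.3,211.1),.079),("stop",(420.5,209.5),.094),("pad~",(241.4,205.7),.074),("rock centre",(241.6,213),.063)):
    print(n,plane("top",uv,z).round(4))
for t,z in(("powerbox",.05),("rocker",.067),("enable",.084),("start",.079)):
    for c in("top","side"):
        r=ctrl.trace(c,t)
        for d in r[:2]:
            m=d["pixels"].astype(np.uint8); (u,v),(a,b),an=cv2.minAreaRect(cv2.findNonZero(m))
            ys,xs=np.nonzero(m)
            print(c,t,round(d["conf"],2),m.sum(),np.round([u,v,a,b,an],1),"c",plane(c,(xs.mean(),ys.mean()),z).round(4))
E
```

```text
grip_depth 0.0187
start [ 0.5308 -0.0061  0.079 ]
enable [ 0.5342 -0.0855  0.084 ]
jog [ 0.5374 -0.165   0.079 ]
stop [ 0.5422 -0.2436  0.094 ]
pad~ [0.5423 0.2137 0.074 ]
rock centre [0.5242 0.2147 0.063 ]
top powerbox 0.67 2458 [230. 213.  40.  64.  90.] c [0.5242 0.2468 0.05  ]
side powerbox 0.58 4938 [310.3 300.2  61.1  88.3   2. ] c [0.5229 0.2812 0.05  ]
top rocker 0.55 307 [241.  212.5  25.   12.   90. ] c [0.5257 0.2151 0.067 ]
top rocker 0.23 66 [387.5 210.    4.   15.   90. ] c [ 0.5408 -0.1646  0.067 ]
side rocker 0.55 553 [313.1 267.8  37.4  16.    7.9] c [0.5257 0.2181 0.067 ]
top enable 0.65 92 [357. 210.  10.  10.  90.] c [ 0.5367 -0.0837  0.084 ]
top start 0.44 131 [325.5 211.5  11.   11.   90. ] c [ 0.532  -0.0036  0.079 ]
side start 0.47 131 [319.5 196.5   9.   13.   90. ] c [0.5315 0.0045 0.079 ]
```

Emit:
carry_out(motion=[-7,0,0,0,0,0,1,-7,0,0,0,0,0,1,-7.1,0,0,0,0,0,1])

```text
time_s: 1.8
eef_pos: [0.2078, 0.5361, 0.2313]
eef_rot: [0.707, -0.004, 0.707, 0.004]
wrist_force: [0.6, -0.1, 0.1]
opening: 0.517
```

Emit:
carry_out(motion=[0,0,0,0.005,-0.032,0.034,1,0,0,0,0.005,-0.032,0.034,1,0,0,0,0.005,-0.032,0.034,1,0,0,0,0.005,-0.032,0.034,1,0,0,0,0.005,-0.032,0.034,1,0,0,0,0.005,-0.032,0.034,1,0,0,0,0.01,-0.032,0.034,1,0,0,0,0.01,-0.032,0.034,1,0,0,0,0.01,-0.032,0.034,1,0,0,0,0.01,-0.032,0.034,1])

```text
time_s: 2.8
eef_pos: [0.5631, 0.2168, 0.1623]
eef_rot: [0.709, -0.007, 0.705, 0.012]
wrist_force: [0.2, 1.8, -0.3]
opening: -0.002
```

Emit:
carry_out(motion=[1.5,0.3,-0.4,0.02,-0.002,-0.014,1,0,0,0,0.02,0,0,1,0,0,0,0,0,0,1])

```text
time_s: 3.1
eef_pos: [0.5545, 0.2076, 0.1198]
eef_rot: [0.708, 0.003, 0.706, -0.004]
wrist_force: [-0.7, 0.7, -0.8]
opening: 0.003
```

```bash
python3 - <<'E'
from h import *
a=ctrl.camera("top")[150:270,190:310]; b=ctrl.camera("side")[160:320,240:400]
cv2.imwrite("pics/chk1.png",np.hstack([cv2.resize(a,(400,400)),cv2.resize(b,(400,400))]))
o=ctrl.get_obs();print(o["eef_pos"],o["wrist_force"])
E
```

```text
[0.55571797 0.208654   0.12254759] [0.85260579 1.10867829 0.79083091]
```

View pics/chk1.png

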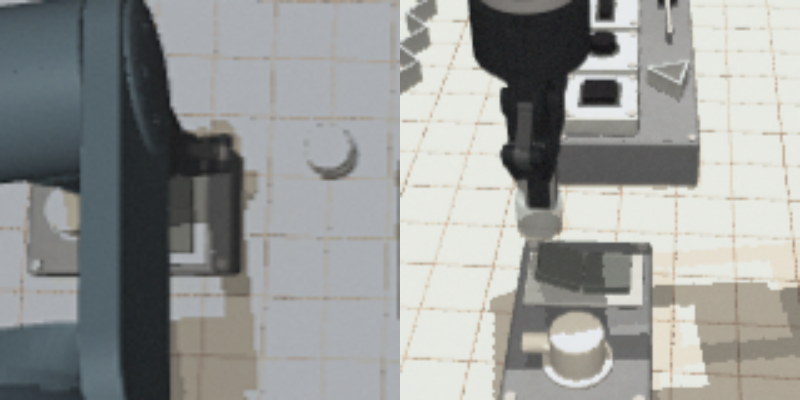

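The fingertips are shut and above the rocker's far half. The rocker is still off, with its far end up, in the right half of the picture at about (560,265). I correct by about 6 mm and descend.

Emit:
carry_out(motion=[0,0,0,0.02,0.006,-0.006,1,0,0,0,0.012,0,0,1,0,0,0,0,0,0,1])

```text
time_s: 3.5
eef_pos: [0.5527, 0.2166, 0.0944]
eef_rot: [0.712, 0.003, 0.702, -0.002]
wrist_force: [-0.1, -0.4, -0.5]
opening: -0.004
```

Emit:
carry_out(motion=[0,0.8,0,0.008,0,-0.003,1,0,0,0,0.008,0,0,1,0,0,0,0,0,0,1])

```text
time_s: 3.8
eef_pos: [0.5513, 0.2173, 0.0798]
eef_rot: [0.708, 0.002, 0.706, -0.001]
wrist_force: [-1.4, 0.3, -0.2]
opening: -0.002
```

```bash
python3 - <<'E'
from h import *
for i in range(4):
    ctrl.camera("side");o=ctrl.get_obs();print(o["eef_pos"],o["eef_rot"].round(3) if hasattr(o["eef_rot"],'round') else o["eef_rot"],o["wrist_force"])
E
```

```text
[0.55163097 0.21737509 0.0803112 ] [ 0.708  0.002  0.706 -0.001] [ 1.07315817 -0.37616886 -0.39425141]
[0.55183553 0.21738982 0.08062873] [ 0.708  0.002  0.706 -0.001] [ 0.06516042 -0.56779606 -0.39196122]
[0.55194333 0.21741549 0.08083775] [ 0.709  0.002  0.706 -0.001] [-1.07073797  0.31893055  0.94067692]
[0.55201181 0.21742382 0.08095506] [ 0.709  0.003  0.706 -0.001] [ 0.27091895 -0.96212866 -0.65675733]
```

Emit:
carry_out(motion=[0,0,0,0.005,-0.002,-0.003,1,0,0,0,0.005,0,0,1,0,0,0,0.003,0,0,1])

```text
time_s: 4.3
eef_pos: [0.5516, 0.2156, 0.0697]
eef_rot: [0.711, 0.003, 0.703, -0.001]
wrist_force: [0.1, -0.0, 1.8]
opening: 0.003
```

Emit:
carry_out(motion=[0,0.6,0,0.004,0,-0.002,1,0,0,0,0.004,0,0,1])

```text
time_s: 4.5
eef_pos: [0.5511, 0.2158, 0.0665]
eef_rot: [0.708, 0.003, 0.707, -0.001]
wrist_force: [-23.8, -5.2, 56.4]
opening: 0.002
```

The force jumped to 56 N at z 66.5 mm, so it is at its stop. I lift clear and check.

Emit:
carry_out(motion=[0,0,0,-0.02,0,0,1,0,0,0,-0.03,0,0,1,0,0,0,-0.03,-0.03,0,1,0,0,0,-0.01,-0.04,0,1,0,0,0,0,-0.04,0,1,0,0,0,0,-0.04,0,1,0,0,0,0,-0.04,-0.005,1,0,0,0,0,-0.04,-0.005,1,0,0,0,0,-0.03,-0.004,1,0,0,0,0,0,0,1])

```text
time_s: 5.5
eef_pos: [0.5298, -0.052, 0.1552]
eef_rot: [0.702, 0.001, 0.712, 0.001]
wrist_force: [-0.7, -0.2, 0.1]
opening: 0.001
```

```bash
python3 - <<'E'
from h import *
a=ctrl.camera("top")[150:270,190:310]; b=ctrl.camera("side")[130:310,250:430]
cv2.imwrite("pics/chk2.png",np.hstack([cv2.resize(a,(400,400)),cv2.resize(b,(400,400))]))
o=ctrl.get_obs();print(o["eef_pos"],o["eef_rot"],o["wrist_force"])
for c in("top","side"):
  for t in("rocker_pad","enable_top","start_top"):
    print(c,t,[(round(d["conf"],2),w(c,d["point"]).round(3).tolist()) for d in ctrl.landmark_of(c,t)[:2]])
E
```

```text
[ 0.52999501 -0.04913679  0.1551172 ] [0.70214433 0.00106048 0.71203015 0.00229839] [-0.35675094 -0.49312797  0.55505338]
top rocker_pad [(0.79, [0.55, 0.219, 0.064])]
top enable_top []
top start_top [(0.44, [0.532, -0.003, 0.081]), (0.18, [0.306, 0.285, 0.001])]
side rocker_pad [(0.71, [0.549, 0.216, 0.067]), (0.4, [0.756, -0.19, 0.001])]
side enable_top [(0.54, [0.535, -0.006, 0.074]), (0.43, [0.537, -0.079, 0.083])]
side start_top [(0.71, [0.536, -0.007, 0.077]), (0.47, [0.576, 0.096, -0.002])]
```

View pics/chk2.png

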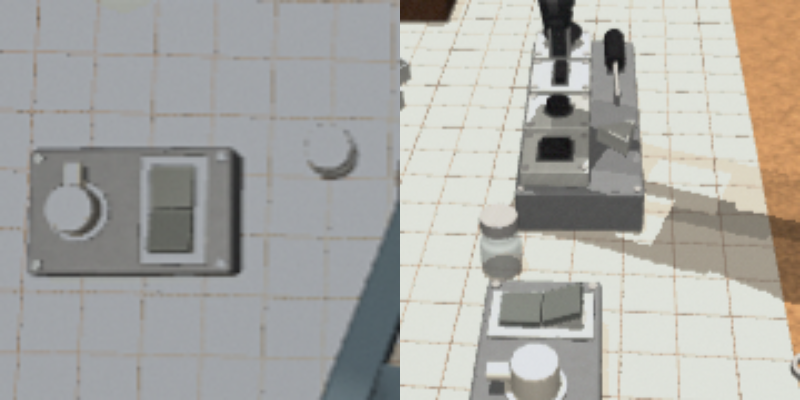

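The rocker is on: its far half is level and its near half is up (right picture, about (563,300)), and the network puts the pad at 64–67 mm. Next is the enable button at (0.537, -0.083).

Emit:
carry_out(motion=[0,-0.8,0,0.02,-0.03,0.006,1,0,0,0,0.02,-0.002,0,1,0,0,0,0,0,0,1,0,0,0,0,0,0,1])

```text
time_s: 6.3
eef_pos: [0.5387, -0.0772, 0.1161]
eef_rot: [0.709, -0.003, 0.705, 0.005]
wrist_force: [-0.1, 0.4, 0.2]
opening: -0.001
```

Emit:
carry_out(motion=[0.6,0.3,0,0.015,-0.006,-0.002,1,0,0,0,0.008,0,0,1,0,0,0,0,0,0,1,0,0,0,0,0,0,1])

```text
time_s: 6.7
eef_pos: [0.5377, -0.0826, 0.0931]
eef_rot: [0.708, 0.0, 0.707, 0.002]
wrist_force: [0.7, -0.2, -0.1]
opening: 0.004
```

Emit:
carry_out(motion=[0,0,0,0.005,0,0,1,0,0,0,0.005,0,0,1,0,0,0,0.005,0,0,1,0,0,0,0.002,0,0,1])

```text
time_s: 7.1
eef_pos: [0.5386, -0.0827, 0.0765]
eef_rot: [0.708, -0.0, 0.706, 0.002]
wrist_force: [-0.8, 0.8, 3.3]
opening: -0.0
```

Emit:
carry_out(motion=[0,0,0,0.003,0,-0.001,1,0,0,0,0.003,0,0,1])

```text
time_s: 7.3
eef_pos: [0.5389, -0.0827, 0.0732]
eef_rot: [0.709, -0.001, 0.705, 0.002]
wrist_force: [-18.2, 5.0, 42.6]
opening: -0.003
```

The force reached 43 N at z 73 mm, so the button is home. I lift and move to the start key.

Emit:
carry_out(motion=[0,0,0,-0.02,0,0,1,0,0,0,-0.02,0,0,1,0,0,0,0,0.03,-0.002,1,0,0,0,0,0.03,-0.002,1,0,0,0,0,0.01,0,1,0,0,0,0,0,0,1,0,0,0,0,0,0,1])

```text
time_s: 8.0
eef_pos: [0.535, -0.0124, 0.1145]
eef_rot: [0.71, -0.001, 0.705, 0.001]
wrist_force: [0.9, -0.3, 0.6]
opening: -0.0
```

```bash
python3 - <<'E'
from h import *
a=ctrl.camera("top")[150:270,290:410]; b=ctrl.camera("side")[120:240,270:390]
cv2.imwrite("pics/chk3.png",np.hstack([cv2.resize(a,(400,400)),cv2.resize(b,(400,400))]))
o=ctrl.get_obs();print(o["eef_pos"],o["eef_rot"],o["wrist_force"])
for c in("top","side"):
  for t in("enable_top","start_top"):
    print(c,t,[(round(d["conf"],2),w(c,d["point"]).round(3).tolist()) for d in ctrl.landmark_of(c,t)[:2]])
E
```

```text
[ 0.53498126 -0.01281171  0.11446624] [ 7.09589432e-01 -2.65026423e-04  7.04615228e-01  3.84762239e-04] [0.18933628 0.19255699 0.21979815]
top enable_top []
top start_top []
side enable_top [(0.68, [0.53, -0.009, 0.077])]
side start_top [(0.45, [0.533, -0.005, 0.077]), (0.27, [0.578, 0.095, -0.002])]
```

View pics/chk3.png

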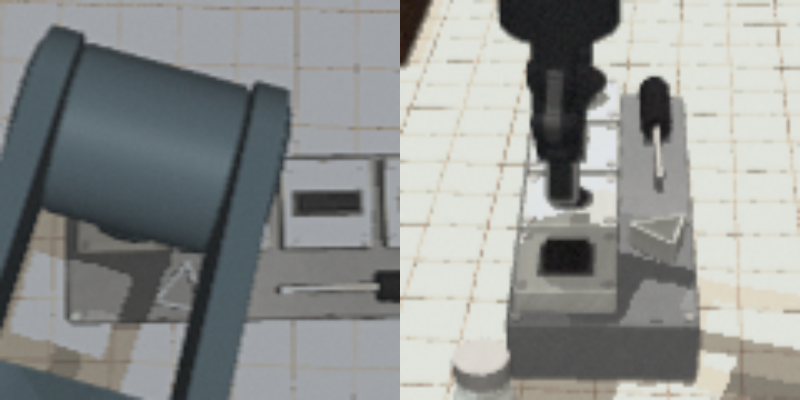

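The arm hides the enable button. Time is plentiful, so I raise the arm to confirm the button is home before pressing start.

Emit:
carry_out(motion=[0,0,0,-0.04,0.01,0,1,0,0,0,-0.04,0,0,1,0,0,0,-0.04,0,0,1,0,0,0,0,0,0,1,0,0,0,0,0,0,1])

```text
time_s: 8.8
eef_pos: [0.5332, -0.0046, 0.2372]
eef_rot: [0.708, 0.001, 0.706, -0.001]
wrist_force: [0.7, -1.4, -0.3]
opening: -0.002
```

```bash
python3 - <<'E'
from h import *
b=ctrl.camera("side")[130:230,270:370]; a=cv2.imread("pics/side0.png")[130:230,270:370]
cv2.imwrite("pics/chk4.png",np.hstack([cv2.resize(x,(400,400),interpolation=cv2.INTER_CUBIC) for x in(a,b)]))
o=ctrl.get_obs();print(o["eef_pos"],o["eef_rot"],o["wrist_force"])
for t in("enable_top","start_top"):
    print(t,[(round(d["conf"],2),w("side",d["point"]).round(3).tolist()) for d in ctrl.landmark_of("side",t)[:2]])
E
```

```text
[ 0.53366424 -0.00467249  0.23756469] [ 0.70863497  0.00133476  0.70557353 -0.00083655] [1.29486681 0.31423287 0.33510081]
enable_top [(0.68, [0.549, -0.247, 0.094]), (0.23, [0.58, 0.093, 0.001])]
start_top [(0.43, [0.533, -0.008, 0.076])]
```

View pics/chk4.png

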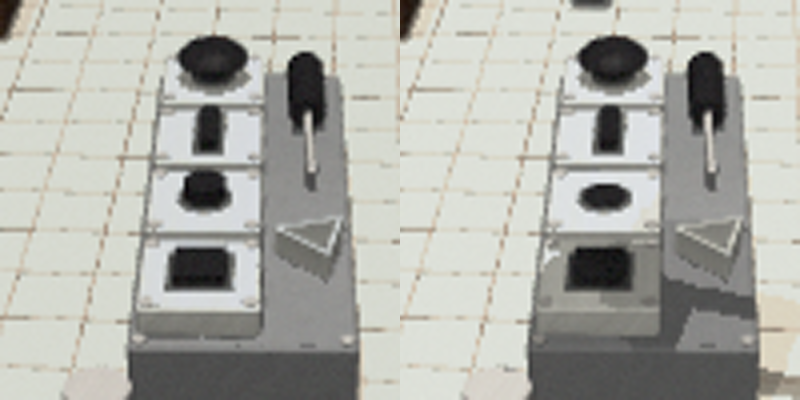

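The enable button is now low and flat in its block (right (605,197), against the tall button at left (205,190) before), so it is home. The bystanders have not moved. Next is the start key: the TCP is directly above it at (0.533,-0.005).

Emit:
carry_out(motion=[0,0,0,0.04,0,0,1,0,0,0,0.04,0,0,1,0,0,0,0.04,0,0,1,0,0,0,0.018,0,0,1,0,0,0,0,0,0,1,0,0,0,0,0,0,1])

```text
time_s: 9.55
eef_pos: [0.5287, -0.0038, 0.0875]
eef_rot: [0.704, 0.003, 0.71, -0.0]
wrist_force: [0.5, -0.9, 1.0]
opening: 0.002
```

Emit:
carry_out(motion=[0,-0.4,0,0.003,-0.001,0.004,1,0,0,0,0.004,0,0,1,0,0,0,0.004,0,0,1,0,0,0,0.002,0,0,1])

```text
time_s: 9.95
eef_pos: [0.5353, -0.0054, 0.0772]
eef_rot: [0.709, 0.002, 0.706, -0.0]
wrist_force: [-3.1, 0.7, 4.5]
opening: -0.0
```

Emit:
carry_out(motion=[0,0,0,0.004,0,-0.001,1,0,0,0,0.004,0,0,1])

```text
time_s: 10.15
eef_pos: [0.5357, -0.0054, 0.0735]
eef_rot: [0.709, 0.002, 0.705, -0.0]
wrist_force: [-23.6, 4.1, 54.7]
opening: -0.001
```

The key is at its stop: 55 N at z 73.5 mm, while its spring alone gives at most 7 N. I lift clear.

Emit:
carry_out(motion=[0,0,0,-0.02,0,0,1,0,0,0,-0.04,0,0,1,0,0,0,-0.04,0,0,1,0,0,0,-0.04,0,0,1,0,0,0,-0.03,0,0,1,0,0,0,0,0,0,1,0,0,0,0,0,0,1])

```text
time_s: 10.85
eef_pos: [0.536, -0.006, 0.2526]
eef_rot: [0.712, 0.001, 0.702, -0.001]
wrist_force: [-0.2, -0.4, -0.2]
opening: 0.0
```

```bash
python3 - <<'E'
from h import *
a=ctrl.camera("side")
b=a[130:230,270:370]; c=a[220:360,240:380]
cv2.imwrite("pics/chk5.png",np.hstack([cv2.resize(x,(400,400),interpolation=cv2.INTER_CUBIC) for x in(b,c)]))
o=ctrl.get_obs();print(o["time_s"],o["eef_pos"],o["wrist_force"])
E
```

```text
10.9 [ 0.53619066 -0.0060541   0.2526592 ] [0.95847983 0.49833224 1.05819723]
```

View pics/chk5.png

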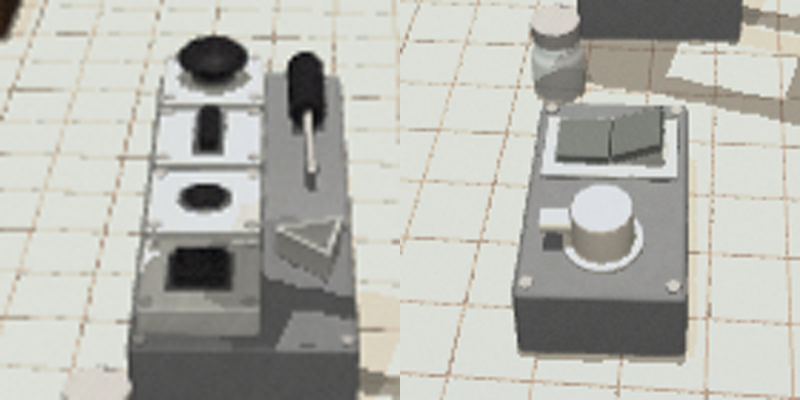

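Enable is down (205,197), the start key is back up (200,268), the rocker is on (right half of the picture, (610,140)), and nothing loose has moved.

```bash
python3 -c "
from bench import ctrl; print(ctrl.hand_in())"
```

```text
the job is handed in; nothing more can be done
None
```

The strip bender start-up is done in the order asked and handed in, after about 11 s on the robot's clock. All three presses were made with the shut fingertips:

| Control | Force and height at its stop | Last picture |
|---|---|---|
| Mains rocker | 56 N at 66.5 mm (expected 67 mm) | Fully on: far half level, near half up |
| Enable button | 43 N at 73 mm (expected 74 mm) | Down and staying down |
| Start key | 55 N at 73.5 mm (expected 74 mm) | Sprung back up |

I did not touch the jog key or the stop button. The power box, jar, panel, triangle and screwdriver looked unmoved in the last picture. The mug, coil, zigzag and wrench were outside that crop, and the arm did not come near them. The arm finished about 17 cm above the panel with the wrist force near zero.

- **Network errors:** `start_top` was once reported on the rocker. After the press, `enable_top` was reported on the start key and on the stop button. I rejected these against the pictures.
- **Enable check:** once it was pressed, no network gave a usable position for the enable button. That it is home rests on the contact height, the force and the before/after pictures.
- **Press force:** the peaks of 43–56 N were wrist readings with only the fingertips in contact, well under the 120 N wrist limit. They are above 40 N, but that limit is for the arm or the gripper's body.

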